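# Stow the receiver's telescopic whip antenna

### The arm

A 6-joint arm with a two-finger parallel gripper is mounted at the origin on the work surface. World frame = base frame: x ahead of the robot, y to its left, z up, the work surface at z = 0. Lengths are in mm, angles in rad, forces in N, time in s.
With the tool pointing down it reaches from about 275 to 750 mm from the base axis. Payload 10.2 kg.
Tool frame: the origin (TCP) lies midway between the tips of the shut fingers; the grasp point (between the pads) lies 19 mm behind it; z points along the fingers, y is the line along which they close (so a half turn about z gives the same grasp; the last joint's range is limited). The gripper opens to 85 mm and grips with 20 to 120 N. Pads are 22 mm wide; open, the fingers measure 114 mm over their backs; the gripper's body (76 mm by 85 mm) begins 54 mm behind the grasp point. The pads swing forward as they close: fully open they stand 13 mm farther back than shut.
Start: joints at [0.988, 0.313, 1.498, -0, 1.331, -0.223], TCP at [184.859, 491.384, 231.294] pointing down, gripper open.
Joint ranges: [-2.94, 2.94], [-0.97, 2.17], [0.19, 2.56], [-1.23, 4.37], [0.02, 3.11], [-2.88, 2.88]. Speed limits (rad/s): [2.39, 2.39, 3.01, 3.14, 3.14, 3.14].

### API

Orientations are given as a unit quaternion [w, x, y, z].
In Python, from cell import ctrl, grab_frame, spot_in, masks_of, spot_point gives the robot as it stands. The module is installed in compiled form; this text tells all that it offers.
- The arm moves only by the tool carry_out, never from a script. Its argument "commands" is a list of rows, each an object of numbers: "dx", "dy", "dz": the shift along the world's x, y, z normalised to -1 to 1, where 1 is 0.5 m; "turn": the turn about the world's z normalised to -1 to 1, where 1 is pi rad; "grip": the opening, from 0 (shut) to 1 (fully open). In form: [{"dx": .., "dy": .., "dz": .., "turn": .., "grip": ..}, ...]. A call has 1 to 12 rows; each row is the pose to reach, as a shift and turn from the pose commanded when the call began, turning the shorter way round; what a row does not reach only later rows make up. A row lasts 1/8 s, in which the tool goes at most 62.5 mm and 10.7 degrees, less where a joint would pass 70% of its speed; a pose out of reach is approached as far as the arm can. A call with a number of a shift or a turn outside -1 to 1 is refused whole. A call with a gripper value outside its range is refused whole. The fingers move at their own pace and stop on an object; the grip force is fixed at half the most. Time passes only in rows, so rows that repeat a pose let the fingers close. It gives the time, the measured TCP pose, the force, the opening and the grip force at its end, in the units of the state.
- ctrl.observe(): the state, without advancing time (a new reading comes with each control period).
- grab_frame(name): name is "side" or "top" or "wrist"; returns a dict with "color" (384x512x3 uint8, blue, green, red), "range_z" (384x512 float32, mm along the optical axis (not along the pixel's ray), 0 where there is no reading), "K" (3x3 intrinsics, pixels), "R" (3x3) and "t" (3): a world point X has camera coordinates R X + t; the wrist camera has in their place "T_tool_cam" (4x4, takes a point from camera to tool coordinates, whose origin is the TCP and whose axes are the flange's). Camera axes: x right, y down, z forward; pixel columns grow to the right and rows downward; lengths in mm; the calibration is good to about 2 mm. A picture is of the moment at which its call begins: read the wrist's pose just before it.
- ctrl.finish_job(): hands the job in; it is judged then, once.
Trained networks look in a picture, given as the dict that the camera call returned (one of the last four; its "shot" number tells which), for a name from the list of things; names that differ only in an ending like _2 or _b are one class to them, and where a whole thing is asked for, a point or a joint stands for the part that bears it (a point fixed in the world has none). Each returns a list of dicts, best first, with "confidence" (0 to 1); they miss things now and then, are a little off and sometimes report something else, mostly with a low value. They report only what shows in the picture. A call takes as long as a camera call.
- spot_in(picture, query): "position" ([x, y, z] in mm, in world coordinates, good to about 4 mm: the middle of the surface that is visible of it).
- masks_of(picture, query): "region" (384x512 bool, what is visible of it).
- spot_point(picture, query): "position" ([x, y, z] in mm, in world coordinates, good to about 4 mm: a listed point, or the origin of a listed thing).
The state is a dict: "clock": time; "joints": joint angles; "qvel": joint speeds; "joint_torque": joint torques, N m; "tool_pos": TCP position; "ee_rot": TCP orientation; "contact_force": force on the tool from outside, world axes, zero at the start; "torque": the same for the moment, N m; "finger_gap": finger opening in mm; "finger_force": force on a finger pad.
Only numpy, scipy, OpenCV 4.12 (cv2) and the standard library are available. Lean on these libraries where they do the work, as an engineer would, in place of code of your own. Each camera call takes 0.05 s, during which the arm holds its last target. There are 200 camera calls.

### The job

Stow the whip antenna of the grey test receiver: press its tubes fully home, the thin innermost tube first and only then the middle one, slowly and without swinging the antenna about. Seat both tubes with one firm push of about 20 N on the red knob, never as much as 30 N, and then fold the short antenna all the way down so that it lies level in its clip on top of the receiver. Leave the bench things next to it where they are.

Things in the scene. Friction and masses are not known exactly. Their poses are not given: they have to be found in the camera images.
- receiver: Grey portable test receiver fixed to the bench, 180 x 280 x 55 mm (x, y, z); origin at the centre of its underside; its black front panel faces -x, z is up. The antenna swivel stands on its top at (30, -90, 80) mm between two steel cheeks, each 14 mm wide (y), 34 mm long (x), rising 89 mm above the bench, with inner faces 9 mm either side of the antenna's centre line. A black clip on the top at (30, 5) mm is where the folded antenna rests; nothing else stands on the top.
- swivel (a point): Centre of the antenna's swivel (hinge axis along the receiver's x), 80 mm above the bench. The antenna swings only in the receiver's y-z plane.
- tip_top (a point): Centre of the flat top of the red knob (17 mm across, 10 mm thick) on the end of the innermost tube; its z axis points outwards along the antenna. It lies on the antenna's axis, 142 mm from the swivel when both tubes are home, more by the two extensions otherwise. The knob slightly covers the brass collar of the middle tube when home.
- mid_collar (a point): Centre of the upper face of the brass collar (17 mm across, 8 mm thick) at the upper end of the middle tube; z outwards along the antenna; 132 mm from the swivel when the middle tube is home. The collar then rests on the black outer tube (18 mm across), which ends 124 mm from the swivel. The middle tube is 14 mm across, the inner one 9.6 mm.
- tube_tip (a joint): How far the innermost tube stands out of the middle one, m: 0 is fully home, at most 0.065. It slides with about 3 N of friction plus a viscous drag of 100 N per m/s, stays where left, and stops hard at 0.
- tube_mid (a joint): How far the middle tube stands out of the black outer one, m: 0 is fully home, at most 0.065. It slides with about 8 N of friction plus a drag of 25 N per m/s, stays where left, and stops hard at 0; with both tubes home a firm steady push of about 20 N (over 15 N, kept up for a moment) along the antenna on the red knob seats them, 30 N would damage them. A push on the red knob faster than about 50 mm/s moves it too early.
- whip (a joint): Lean of the antenna, rad: 0 is upright, positive leans towards the receiver's +y, 1.571 (its stop) lies level in the clip; it can lean back to -0.7. The swivel is stiff (0.6 N m of friction) and stays where left: a push whose line passes well beside the swivel swings the antenna.
- multimeter_mid (a point): Centre of a loose yellow multimeter, 85 x 160 x 36 mm, on the bench at the -y side of the receiver: leave it.
- spool_mid (a point): Centre of a loose copper-coloured spool, 60 mm across and 40 mm high, standing at the +y side of the receiver: leave it.
- flux_mid (a point): Centre of a loose amber jar, 40 mm across and 70 mm high, standing at the +y side of the receiver: leave it.

How it is judged:
By the outcome, as a careful person would: the job done as asked, in the order asked, and still so for the second after the job is handed in, with the robot touching nothing.
It also fails if it takes over 61 s, if anything falls off the work surface, if the arm or the gripper's body presses on something with over 40 N, if the wrist force passes 120 N, or if a joint passes its speed limit or range.

## Working session

There is one attempt and no reset: what is moved stays moved. The work goes in short steps, Python scripts to look and compute and a tool call to move; the robot and the scene stay as the last step left them, time stands still between calls to the robot, and variables do not carry over. Pictures are saved under pics/ and viewed, at most 10 in all, crops included, and the job is handed in when it is done.

Besides the shell and the picture viewer there is one more tool, called in YAML: its name, and indented under it one key for each argument. carry_out: Moves the arm, as the interface text tells. Its arguments: {"type":"object","properties":{"commands":{"type":"array","items":{"type":"object","properties":{"dx":{"type":"number"},"dy":{"type":"number"},"dz":{"type":"number"},"turn":{"type":"number"},"grip":{"type":"number"}}}}},"required":["commands"]}

```bash
mkdir -p pics
cat > h.py <<'E'
from cell import ctrl, grab_frame, spot_in, masks_of, spot_point
import numpy as np, cv2
def best(f,q):
    r=spot_point(f,q); return [(np.round(d['position'],1).tolist(),round(d['confidence'],2)) for d in r[:2]]
E
python3 - <<'E'
from h import *
ims=[]
for n in ['side','top']:
    f=grab_frame(n); ims.append(f['color'])
    for q in ['receiver','swivel','tip_top','mid_collar','multimeter_mid','spool_mid','flux_mid']: print(n,q,best(f,q))
    cv2.imwrite(f'pics/{n}1.png',f['color'])
    print(f['R'].round(2).tolist(),f['t'].round(0))
s=ctrl.observe(); print({k:np.round(v,3).tolist() for k,v in s.items()})
E
```

```text
side receiver [([501.0, 158.4, 18.8], 0.7), ([501.8, -32.1, 3.3], 0.55)]
side swivel [([501.3, -128.5, 80.3], 0.69)]
side tip_top [([505.4, -114.6, 308.6], 0.71)]
side mid_collar [([508.3, -119.4, 256.4], 0.69), ([505.4, -115.0, 307.8], 0.22)]
side multimeter_mid [([411.3, -246.4, 19.5], 0.56)]
side spool_mid [([505.3, 158.5, 20.7], 0.62)]
side flux_mid [([599.6, 139.9, 31.7], 0.76)]
[[0.82, -0.57, -0.0], [-0.33, -0.48, -0.81], [0.46, 0.67, -0.59]] [-381.  310.  907.]
top receiver [([504.2, -32.9, -3.7], 0.86)]
top swivel [([501.6, -124.3, 81.8], 0.58)]
top tip_top [([504.4, -120.3, 301.0], 0.64)]
top mid_collar [([500.9, -119.1, 257.5], 0.57)]
top multimeter_mid [([418.2, -244.6, 19.3], 0.66)]
top spool_mid [([503.8, 161.4, 16.1], 0.79)]
top flux_mid [([603.4, 131.8, 36.0], 0.47)]
[[-0.03, -1.0, 0.02], [-1.0, 0.03, -0.09], [0.09, -0.02, -1.0]] [  49.  524. 1070.]
{'clock': 0.8, 'joints': [0.988, 0.313, 1.498, -0.0, 1.331, -0.223], 'qvel': [0.001, -0.001, 0.0, 0.0, -0.001, -0.002], 'joint_torque': [0.0, -41.216, -25.988, -0.0, 0.001, 0.0], 'tool_pos': [184.847, 491.372, 231.302], 'ee_rot': [-0.0, 0.179, 0.984, -0.0], 'contact_force': [-0.201, -0.073, -0.342], 'torque': [-0.051, -0.012, 0.048], 'finger_force': 0.0, 'finger_gap': 85.299}
```

View pics/side1.png

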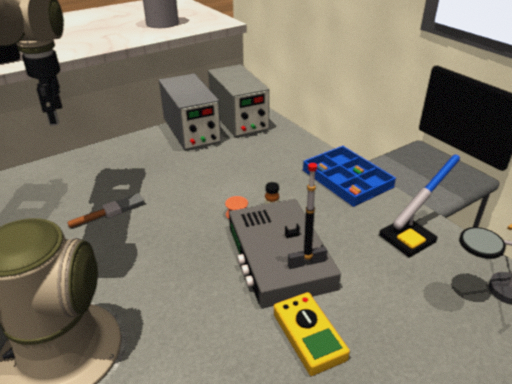

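View pics/top1.png

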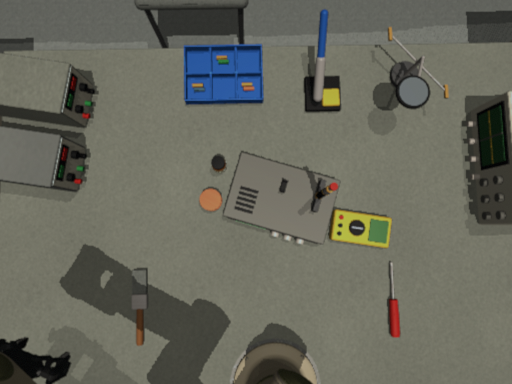

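The side view shows the receiver at about (285,250), with the antenna nearly upright and its red knob at (312,167). The meter is at (310,330), and the spool and jar are at (237,205) and (272,190). The top view shows the receiver yawed by roughly -15°, with the knob at (333,187). Next I'll refine these positions.

```bash
cat >> h.py <<'E'
def cloud(f):
    z=f['range_z']; v,u=np.mgrid[:384,:512]; K=f['K']
    c=np.stack([(u-K[0,2])/K[0,0]*z,(v-K[1,2])/K[1,1]*z,z],-1)
    return (c-f['t'])@f['R']      # R^T (c-t)
def red(f):
    b,g,r=[f['color'][...,i].astype(int) for i in range(3)]
    P=cloud(f); return P[(r>120)&(g<70)&(b<70)&(f['range_z']>0)&(P[...,2]>100)&(abs(P[...,1]+115)<60)&(abs(P[...,0]-503)<60)]
E
python3 - <<'E'
from h import *
for n in ['top','side']:
    f=grab_frame(n); P=cloud(f); k=red(f)
    print(n,'red',len(k),k.mean(0).round(1),k.min(0).round(1),k.max(0).round(1))
    m=masks_of(f,'receiver')[0]['region']; q=P[m]
    if n=='top':
        t=q[(abs(q[:,2]-55)<6)]; r=cv2.minAreaRect(t[:,:2].astype(np.float32)); print(r, np.median(t[:,2]), len(t))
    for z0 in (80,130,180,220,260):
        s=P[(abs(P[...,2]-z0)<10)&(abs(P[...,0]-503)<25)&(abs(P[...,1]+120)<25)]
        print(z0,len(s),np.median(s,0).round(1) if len(s) else '')
    for q in ['swivel','tip_top','mid_collar']: print(q,best(f,q))
E
```

```text
top red 45 [ 507.4 -118.4  303.5] [ 501.1 -125.5  300.5] [ 514.  -110.8  307.1]
((501.96795654296875, -32.848388671875), (280.0407409667969, 182.2556915283203), 72.26235961914062) 55.52297329220763 6515
80 53 [ 495.1 -123.3   87.6]
130 7 [ 502.8 -118.   128.9]
180 11 [ 500.7 -116.9  177.6]
220 11 [ 502.9 -116.1  222.2]
260 27 [ 503.5 -116.6  256.8]
swivel [([502.7, -125.0, 77.4], 0.72)]
tip_top [([503.9, -119.3, 302.8], 0.47)]
mid_collar [([500.4, -118.3, 256.6], 0.59)]
side red 45 [ 504.6 -119.8  301.3] [ 497.7 -126.7  296.1] [ 516.2 -110.5  304.2]
80 193 [ 499.6 -131.1   84.2]
130 65 [ 499.7 -131.1  130.7]
180 69 [ 500.6 -128.8  180.3]
220 58 [ 502.3 -125.9  220. ]
260 65 [ 503.6 -123.2  256.7]
swivel []
tip_top [([508.8, -116.9, 309.0], 0.49)]
mid_collar [([504.3, -121.0, 254.9], 0.75)]
```

carry_out:
  commands:
    - {"dz": 0.1, "grip": 0}
    - {"dz": 0.2, "grip": 0}
    - {"dz": 0.3, "grip": 0}
    - {"dz": 0.38, "grip": 0}

```text
schema error: expected keys dx, dy, dz, turn, grip
```

carry_out:
  commands:
    - {"dx": 0, "dy": 0, "dz": 0.1, "turn": 0, "grip": 0}
    - {"dx": 0, "dy": 0, "dz": 0.2, "turn": 0, "grip": 0}
    - {"dx": 0, "dy": 0, "dz": 0.3, "turn": 0, "grip": 0}
    - {"dx": 0.06, "dy": -0.1, "dz": 0.34, "turn": -0.05, "grip": 0}
    - {"dx": 0.12, "dy": -0.2, "dz": 0.34, "turn": -0.1, "grip": 0}
    - {"dx": 0.18, "dy": -0.3, "dz": 0.34, "turn": -0.15, "grip": 0}
    - {"dx": 0.24, "dy": -0.4, "dz": 0.34, "turn": -0.2, "grip": 0}
    - {"dx": 0.3, "dy": -0.5, "dz": 0.34, "turn": -0.25, "grip": 0}
    - {"dx": 0.36, "dy": -0.6, "dz": 0.34, "turn": -0.3, "grip": 0}
    - {"dx": 0.4, "dy": -0.7, "dz": 0.34, "turn": -0.35, "grip": 0}
    - {"dx": 0.4, "dy": -0.7, "dz": 0.34, "turn": -0.35, "grip": 0}

```text
clock: 2.68
tool_pos: [385.9, 138.8, 401.0]
ee_rot: [-0.0, 0.669, 0.743, -0.0]
contact_force: [-0.5, 0.7, -0.4]
finger_gap: 0.2
finger_force: 0.0
```

carry_out:
  commands:
    - {"dx": 0.05, "dy": -0.11, "dz": 0, "turn": -0.04, "grip": 0}
    - {"dx": 0.1, "dy": -0.22, "dz": 0, "turn": -0.08, "grip": 0}
    - {"dx": 0.15, "dy": -0.33, "dz": 0, "turn": -0.12, "grip": 0}
    - {"dx": 0.2, "dy": -0.44, "dz": 0, "turn": -0.134, "grip": 0}
    - {"dx": 0.241, "dy": -0.521, "dz": 0, "turn": -0.134, "grip": 0}
    - {"dx": 0.241, "dy": -0.521, "dz": -0.05, "turn": -0.134, "grip": 0}
    - {"dx": 0.241, "dy": -0.521, "dz": -0.1, "turn": -0.134, "grip": 0}
    - {"dx": 0.241, "dy": -0.521, "dz": -0.14, "turn": -0.134, "grip": 0}
    - {"dx": 0.241, "dy": -0.521, "dz": -0.14, "turn": -0.134, "grip": 0}

```text
clock: 3.8
tool_pos: [505.2, -118.1, 330.4]
ee_rot: [-0.001, 0.807, 0.59, -0.0]
contact_force: [0.4, 0.7, 0.9]
finger_gap: 0.0
finger_force: 0.0
```

Run:
```python
from h import *
s=ctrl.observe(); print(s['clock'],s['tool_pos'],s['ee_rot'],s['contact_force'],s['joints'].round(2) if hasattr(s['joints'],'round') else s['joints'])
f=grab_frame('side'); k=red(f); print(len(k),k.mean(0).round(1),best(f,'tip_top'))
c=f['color'][100:310,220:400]; cv2.imwrite('pics/a.png',cv2.resize(c,None,fx=3,fy=2.8,interpolation=cv2.INTER_CUBIC))
```

```text
3.8 [ 505.18734342 -118.07822215  330.43027884] [-1.11052795e-03  8.07153759e-01  5.90340021e-01 -4.84906914e-04] [0.41926333 0.65803792 0.89935553] [-0.46  0.25  1.32  0.    1.57 -0.15]
4 [ 506.  -124.8  301.8] [([508.1, -117.2, 308.2], 0.42)]
```

View pics/a.png

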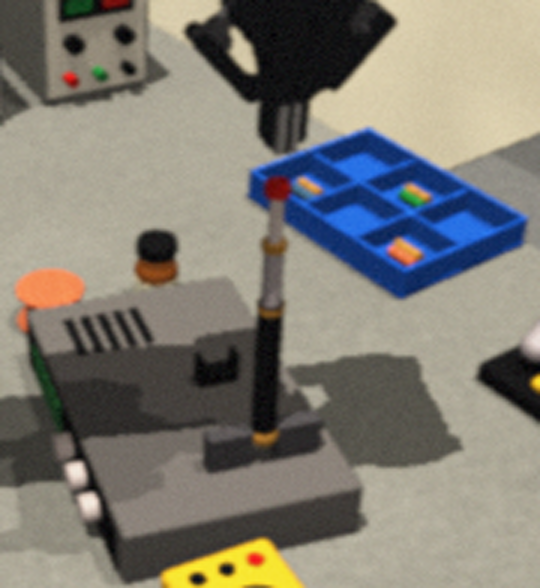

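The fingertips (285,150) stand just above the knob (277,188), so I'm descending slowly.

carry_out:
  commands:
    - {"dx": 0, "dy": 0.001, "dz": -0.008, "turn": 0, "grip": 0}
    - {"dx": 0, "dy": 0.002, "dz": -0.016, "turn": 0, "grip": 0}
    - {"dx": 0, "dy": 0.002, "dz": -0.024, "turn": 0, "grip": 0}
    - {"dx": 0, "dy": 0.002, "dz": -0.03, "turn": 0, "grip": 0}
    - {"dx": 0, "dy": 0.002, "dz": -0.036, "turn": 0, "grip": 0}
    - {"dx": 0, "dy": 0.002, "dz": -0.042, "turn": 0, "grip": 0}
    - {"dx": 0, "dy": 0.002, "dz": -0.046, "turn": 0, "grip": 0}
    - {"dx": 0, "dy": 0.002, "dz": -0.05, "turn": 0, "grip": 0}
    - {"dx": 0, "dy": 0.002, "dz": -0.054, "turn": 0, "grip": 0}
    - {"dx": 0, "dy": 0.002, "dz": -0.058, "turn": 0, "grip": 0}

```text
clock: 5.15
tool_pos: [505.5, -118.2, 302.5]
ee_rot: [0.0, 0.808, 0.59, 0.0]
contact_force: [-0.6, 1.0, 3.9]
finger_gap: -0.3
finger_force: 1.9
```

carry_out:
  commands:
    - {"dx": 0, "dy": 0, "dz": -0.004, "turn": 0, "grip": 0}
    - {"dx": 0, "dy": 0, "dz": -0.008, "turn": 0, "grip": 0}
    - {"dx": 0, "dy": 0, "dz": -0.012, "turn": 0, "grip": 0}
    - {"dx": 0, "dy": 0, "dz": -0.016, "turn": 0, "grip": 0}
    - {"dx": 0, "dy": -0.001, "dz": -0.02, "turn": 0, "grip": 0}
    - {"dx": 0, "dy": -0.001, "dz": -0.024, "turn": 0, "grip": 0}
    - {"dx": 0, "dy": -0.001, "dz": -0.028, "turn": 0, "grip": 0}
    - {"dx": 0, "dy": -0.001, "dz": -0.032, "turn": 0, "grip": 0}
    - {"dx": 0, "dy": -0.001, "dz": -0.036, "turn": 0, "grip": 0}
    - {"dx": 0, "dy": -0.002, "dz": -0.04, "turn": 0, "grip": 0}
    - {"dx": 0, "dy": -0.002, "dz": -0.044, "turn": 0, "grip": 0}
    - {"dx": 0, "dy": -0.002, "dz": -0.048, "turn": 0, "grip": 0}

```text
clock: 6.65
tool_pos: [505.3, -119.1, 278.1]
ee_rot: [-0.0, 0.808, 0.59, -0.0]
contact_force: [-1.5, 0.1, 4.1]
finger_gap: -0.2
finger_force: 2.2
```

Run:
```python
from h import *
f=grab_frame('side'); k=red(f); print(len(k),k.mean(0).round(1),best(f,'tip_top'),best(f,'mid_collar'))
c=f['color'][130:290,240:380]; cv2.imwrite('pics/b.png',cv2.resize(c,None,fx=3.7,fy=3.7,interpolation=cv2.INTER_CUBIC))
```

```text
0 [nan nan nan] [([505.4, -117.7, 283.8], 0.52)] [([503.2, -117.5, 257.3], 0.57)]<stdin>:2: RuntimeWarning: Mean of empty slice.
  ret = um.true_divide(
```

View pics/b.png

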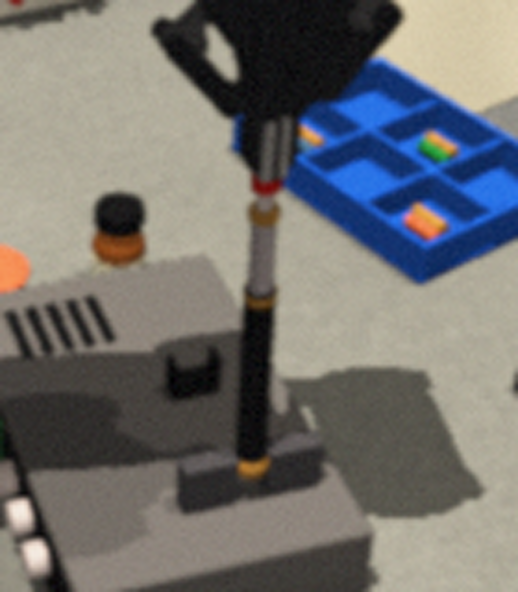

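The knob (266,187) sits centred under the fingers. The collar (264,213) hasn't moved and the inner tube has about 12 mm left, so I'll keep going.

carry_out:
  commands:
    - {"dx": 0, "dy": 0, "dz": -0.004, "turn": 0, "grip": 0}
    - {"dx": 0, "dy": 0, "dz": -0.008, "turn": 0, "grip": 0}
    - {"dx": 0, "dy": 0, "dz": -0.012, "turn": 0, "grip": 0}
    - {"dx": 0, "dy": 0, "dz": -0.015, "turn": 0, "grip": 0}
    - {"dx": 0, "dy": 0, "dz": -0.018, "turn": 0, "grip": 0}
    - {"dx": 0, "dy": 0, "dz": -0.021, "turn": 0, "grip": 0}
    - {"dx": 0, "dy": 0, "dz": -0.024, "turn": 0, "grip": 0}
    - {"dx": 0, "dy": -0.001, "dz": -0.027, "turn": 0, "grip": 0}
    - {"dx": 0, "dy": -0.001, "dz": -0.03, "turn": 0, "grip": 0}

```text
clock: 7.92
tool_pos: [505.4, -119.6, 263.7]
ee_rot: [0.0, 0.808, 0.59, 0.0]
contact_force: [-3.0, -1.6, 8.4]
finger_gap: -0.4
finger_force: 3.8
```

carry_out:
  commands:
    - {"dx": 0, "dy": 0, "dz": -0.004, "turn": 0, "grip": 0}
    - {"dx": 0, "dy": 0, "dz": -0.008, "turn": 0, "grip": 0}
    - {"dx": 0, "dy": 0, "dz": -0.012, "turn": 0, "grip": 0}
    - {"dx": 0, "dy": 0, "dz": -0.016, "turn": 0, "grip": 0}
    - {"dx": 0, "dy": 0, "dz": -0.02, "turn": 0, "grip": 0}
    - {"dx": 0, "dy": 0, "dz": -0.024, "turn": 0, "grip": 0}
    - {"dx": 0, "dy": 0, "dz": -0.028, "turn": 0, "grip": 0}
    - {"dx": 0, "dy": -0.001, "dz": -0.032, "turn": 0, "grip": 0}
    - {"dx": 0, "dy": -0.001, "dz": -0.036, "turn": 0, "grip": 0}
    - {"dx": 0, "dy": -0.001, "dz": -0.04, "turn": 0, "grip": 0}
    - {"dx": 0, "dy": -0.001, "dz": -0.044, "turn": 0, "grip": 0}
    - {"dx": 0, "dy": -0.001, "dz": -0.048, "turn": 0, "grip": 0}

```text
clock: 9.43
tool_pos: [505.3, -120.3, 239.7]
ee_rot: [0.0, 0.808, 0.59, -0.0]
contact_force: [-4.5, -1.0, 7.9]
finger_gap: -0.2
finger_force: 3.9
```

Run:
```python
from h import *
f=grab_frame('side'); print(best(f,'tip_top'),best(f,'mid_collar'))
c=f['color'][130:290,240:380]; cv2.imwrite('pics/c.png',cv2.resize(c,None,fx=3.7,fy=3.7,interpolation=cv2.INTER_CUBIC))
```

```text
[([497.6, -126.4, 81.7], 0.52), ([505.3, -118.8, 242.5], 0.48)] [([502.4, -117.9, 229.6], 0.49)]
```

View pics/c.png

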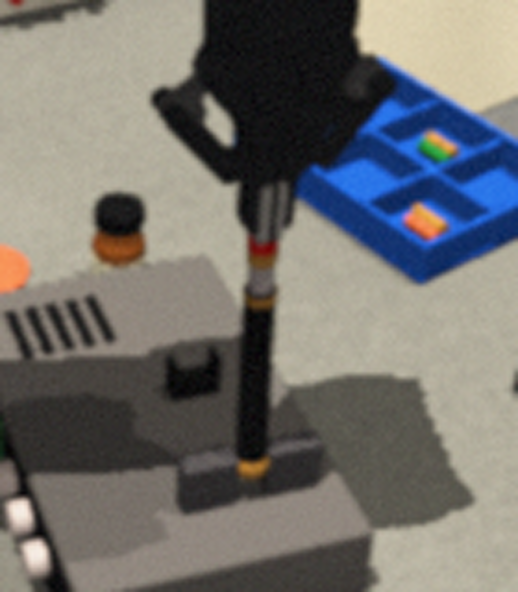

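The inner tube is home, with the knob on the collar at (263,250). The middle tube is about 17 mm out.

carry_out:
  commands:
    - {"dx": 0, "dy": 0, "dz": -0.004, "turn": 0, "grip": 0}
    - {"dx": -0.001, "dy": 0, "dz": -0.008, "turn": 0, "grip": 0}
    - {"dx": -0.001, "dy": 0, "dz": -0.012, "turn": 0, "grip": 0}
    - {"dx": -0.001, "dy": -0.001, "dz": -0.016, "turn": 0, "grip": 0}
    - {"dx": -0.001, "dy": -0.001, "dz": -0.018, "turn": 0, "grip": 0}
    - {"dx": -0.001, "dy": -0.001, "dz": -0.02, "turn": 0, "grip": 0}
    - {"dx": -0.001, "dy": -0.001, "dz": -0.022, "turn": 0, "grip": 0}

```text
clock: 10.45
tool_pos: [504.9, -120.8, 228.8]
ee_rot: [0.0, 0.808, 0.59, 0.0]
contact_force: [-3.4, -0.3, 7.5]
finger_gap: -0.2
finger_force: 3.8
```

carry_out:
  commands:
    - {"dx": 0, "dy": 0, "dz": -0.001, "turn": 0, "grip": 0}
    - {"dx": 0, "dy": 0, "dz": -0.002, "turn": 0, "grip": 0}
    - {"dx": 0, "dy": 0, "dz": -0.003, "turn": 0, "grip": 0}
    - {"dx": 0, "dy": 0, "dz": -0.004, "turn": 0, "grip": 0}
    - {"dx": 0, "dy": 0, "dz": -0.005, "turn": 0, "grip": 0}
    - {"dx": 0, "dy": 0, "dz": -0.006, "turn": 0, "grip": 0}

```text
clock: 11.2
tool_pos: [504.9, -120.8, 225.8]
ee_rot: [0.0, 0.808, 0.59, 0.0]
contact_force: [-3.0, -1.9, 7.7]
finger_gap: 0.0
finger_force: 3.8
```

carry_out:
  commands:
    - {"dx": 0, "dy": 0, "dz": -0.001, "turn": 0, "grip": 0}
    - {"dx": 0, "dy": 0, "dz": -0.002, "turn": 0, "grip": 0}
    - {"dx": 0, "dy": 0, "dz": -0.003, "turn": 0, "grip": 0}
    - {"dx": 0, "dy": 0, "dz": -0.004, "turn": 0, "grip": 0}

```text
clock: 11.7
tool_pos: [504.9, -120.9, 223.7]
ee_rot: [0.0, 0.808, 0.59, -0.0]
contact_force: [-3.0, -3.5, 7.6]
finger_gap: 0.5
finger_force: 3.8
```

carry_out:
  commands:
    - {"dx": 0, "dy": 0, "dz": -0.0005, "turn": 0, "grip": 0}
    - {"dx": 0, "dy": 0, "dz": -0.001, "turn": 0, "grip": 0}
    - {"dx": 0, "dy": 0, "dz": -0.0015, "turn": 0, "grip": 0}

```text
clock: 12.08
tool_pos: [504.9, -120.9, 223.0]
ee_rot: [0.0, 0.808, 0.59, -0.0]
contact_force: [-3.6, -2.7, 7.6]
finger_gap: -0.3
finger_force: 3.8
```

carry_out:
  commands:
    - {"dx": 0, "dy": 0, "dz": -0.0005, "turn": 0, "grip": 0}
    - {"dx": 0, "dy": 0, "dz": -0.001, "turn": 0, "grip": 0}

```text
clock: 12.32
tool_pos: [504.9, -120.9, 222.5]
ee_rot: [0.0, 0.808, 0.59, -0.0]
contact_force: [-3.4, -3.0, 8.9]
finger_gap: -0.2
finger_force: 3.8
```

carry_out:
  commands:
    - {"dx": 0, "dy": 0, "dz": -0.0005, "turn": 0, "grip": 0}

```text
clock: 12.45
tool_pos: [504.9, -120.9, 222.3]
ee_rot: [0.001, 0.808, 0.59, -0.0]
contact_force: [-3.5, -2.9, 7.9]
finger_gap: 0.1
finger_force: 3.8
```

carry_out:
  commands:
    - {"dx": 0, "dy": 0, "dz": -0.0005, "turn": 0, "grip": 0}

```text
clock: 12.58
tool_pos: [504.9, -120.9, 222.0]
ee_rot: [0.0, 0.808, 0.59, -0.0]
contact_force: [-3.5, -3.0, 7.8]
finger_gap: -0.2
finger_force: 3.8
```

carry_out:
  commands:
    - {"dx": 0, "dy": 0, "dz": -0.0005, "turn": 0, "grip": 0}

```text
clock: 12.7
tool_pos: [505.0, -120.9, 221.9]
ee_rot: [0.001, 0.808, 0.59, 0.0]
contact_force: [-3.4, -2.7, 9.0]
finger_gap: 0.0
finger_force: 4.8
```

carry_out:
  commands:
    - {"dx": 0, "dy": 0, "dz": -0.0005, "turn": 0, "grip": 0}

```text
clock: 12.82
tool_pos: [505.0, -121.0, 221.9]
ee_rot: [0.001, 0.808, 0.59, 0.0]
contact_force: [-3.9, -3.1, 11.0]
finger_gap: -0.1
finger_force: 5.5
```

carry_out:
  commands:
    - {"dx": 0, "dy": 0, "dz": -0.0003, "turn": 0, "grip": 0}

```text
clock: 12.95
tool_pos: [505.0, -121.0, 221.9]
ee_rot: [0.001, 0.808, 0.59, 0.0]
contact_force: [-4.1, -2.0, 12.3]
finger_gap: -0.1
finger_force: 5.8
```

carry_out:
  commands:
    - {"dx": 0, "dy": 0, "dz": -0.0005, "turn": 0, "grip": 0}
    - {"dx": 0, "dy": 0, "dz": -0.001, "turn": 0, "grip": 0}

```text
clock: 13.2
tool_pos: [505.1, -121.0, 221.8]
ee_rot: [0.001, 0.808, 0.59, 0.0]
contact_force: [-3.2, -2.2, 16.0]
finger_gap: -0.3
finger_force: 7.3
```

Now up to 20 N, and hold it there.

carry_out:
  commands:
    - {"dx": 0, "dy": 0, "dz": -0.0005, "turn": 0, "grip": 0}
    - {"dx": 0, "dy": 0, "dz": -0.001, "turn": 0, "grip": 0}
    - {"dx": 0, "dy": 0, "dz": -0.001, "turn": 0, "grip": 0}

```text
clock: 13.58
tool_pos: [505.2, -121.1, 221.7]
ee_rot: [0.002, 0.808, 0.59, 0.0]
contact_force: [-5.1, -2.4, 16.2]
finger_gap: 0.1
finger_force: 8.3
```

carry_out:
  commands:
    - {"dx": 0, "dy": 0, "dz": 0, "turn": 0, "grip": 0}
    - {"dx": 0, "dy": 0, "dz": 0, "turn": 0, "grip": 0}
    - {"dx": 0, "dy": 0, "dz": 0, "turn": 0, "grip": 0}
    - {"dx": 0, "dy": 0, "dz": 0, "turn": 0, "grip": 0}
    - {"dx": 0, "dy": 0, "dz": 0, "turn": 0, "grip": 0}
    - {"dx": 0, "dy": 0, "dz": 0, "turn": 0, "grip": 0}
    - {"dx": 0, "dy": 0, "dz": 0, "turn": 0, "grip": 0}
    - {"dx": 0, "dy": 0, "dz": 0, "turn": 0, "grip": 0}

```text
clock: 14.58
tool_pos: [505.2, -121.1, 221.7]
ee_rot: [0.001, 0.808, 0.59, 0.0]
contact_force: [-5.1, -1.5, 17.0]
finger_gap: -0.1
finger_force: 8.3
```

carry_out:
  commands:
    - {"dx": 0, "dy": 0, "dz": -0.0005, "turn": 0, "grip": 0}
    - {"dx": 0, "dy": 0, "dz": -0.001, "turn": 0, "grip": 0}
    - {"dx": 0, "dy": 0, "dz": -0.0015, "turn": 0, "grip": 0}
    - {"dx": 0, "dy": 0, "dz": -0.0015, "turn": 0, "grip": 0}

```text
clock: 15.08
tool_pos: [505.4, -121.1, 221.6]
ee_rot: [0.002, 0.808, 0.59, 0.001]
contact_force: [-7.0, -1.5, 20.0]
finger_gap: 0.0
finger_force: 10.4
```

carry_out:
  commands:
    - {"dx": 0, "dy": 0, "dz": 0, "turn": 0, "grip": 0}
    - {"dx": 0, "dy": 0, "dz": 0, "turn": 0, "grip": 0}
    - {"dx": 0, "dy": 0, "dz": 0, "turn": 0, "grip": 0}
    - {"dx": 0, "dy": 0, "dz": 0, "turn": 0, "grip": 0}
    - {"dx": 0, "dy": 0, "dz": 0, "turn": 0, "grip": 0}
    - {"dx": 0, "dy": 0, "dz": 0, "turn": 0, "grip": 0}
    - {"dx": 0, "dy": 0, "dz": 0, "turn": 0, "grip": 0}
    - {"dx": 0, "dy": 0, "dz": 0, "turn": 0, "grip": 0}

```text
clock: 16.08
tool_pos: [505.4, -121.1, 221.6]
ee_rot: [0.002, 0.808, 0.59, 0.001]
contact_force: [-5.5, -1.9, 20.9]
finger_gap: 0.0
finger_force: 10.4
```

Held at about 20 N for a second. Lifting off slowly, then a side step to the antenna's -y side.

carry_out:
  commands:
    - {"dx": 0, "dy": 0, "dz": 0.004, "turn": 0, "grip": 0}
    - {"dx": 0, "dy": 0, "dz": 0.012, "turn": 0, "grip": 0}
    - {"dx": 0, "dy": 0, "dz": 0.03, "turn": 0, "grip": 0}
    - {"dx": 0, "dy": 0, "dz": 0.07, "turn": 0, "grip": 0}
    - {"dx": -0.012, "dy": -0.037, "dz": 0.07, "turn": 0, "grip": 0}
    - {"dx": -0.024, "dy": -0.075, "dz": 0.07, "turn": 0, "grip": 0}
    - {"dx": -0.024, "dy": -0.075, "dz": 0.07, "turn": 0, "grip": 0}

```text
clock: 16.95
tool_pos: [492.8, -158.7, 254.2]
ee_rot: [-0.0, 0.808, 0.589, 0.0]
contact_force: [0.4, 0.3, 0.2]
finger_gap: 0.3
finger_force: 0.0
```

Run:
```python
from h import *
s=ctrl.observe(); T=s['tool_pos']; print(T,s['contact_force'])
for n in ['top','side']:
    f=grab_frame(n); k=red(f); print(n,len(k),k.mean(0).round(1) if len(k) else '',best(f,'tip_top'),best(f,'mid_collar'))
c=f['color'][130:290,240:380]; cv2.imwrite('pics/d.png',cv2.resize(c,None,fx=3.7,fy=3.7,interpolation=cv2.INTER_CUBIC))
S=np.array([503.1,-127.7]); u=np.array([.305,.952]); z0=T[2]
for d in [0,2.5]+list(range(5,91,5))+[90]:
    t=np.radians(d); r=126+2*d/90
    Y=r*np.sin(t)-9*np.cos(t)-11; Z=80+r*np.cos(t)+9*np.sin(t)
    p=np.r_[S+u*Y,Z]-T; print(d,np.round(p/500,4).tolist())
```

```text
[ 492.75195071 -158.69172081  254.20688192] [0.44034934 0.26169063 0.23191496]
top 30 [ 507.3 -121.8  222.7] [([504.5, -123.4, 222.0], 0.39)] [([501.6, -120.4, 213.1], 0.42)]
side 35 [ 503.9 -124.2  219.3] [] [([503.7, -121.1, 214.2], 0.47)]
0 [0.0085, 0.0239, -0.0964]
2.5 [0.0119, 0.0344, -0.0958]
5 [0.0152, 0.0449, -0.0956]
10 [0.0219, 0.0659, -0.0967]
15 [0.0286, 0.0867, -0.0997]
20 [0.0352, 0.1073, -0.1046]
25 [0.0416, 0.1273, -0.1114]
30 [0.0479, 0.1468, -0.12]
35 [0.0538, 0.1655, -0.1304]
40 [0.0595, 0.1832, -0.1424]
45 [0.0649, 0.1999, -0.1561]
50 [0.0699, 0.2154, -0.1712]
55 [0.0744, 0.2296, -0.1877]
60 [0.0785, 0.2424, -0.2055]
65 [0.0821, 0.2537, -0.2244]
70 [0.0852, 0.2634, -0.2442]
75 [0.0878, 0.2714, -0.2649]
80 [0.0898, 0.2777, -0.2863]
85 [0.0912, 0.2821, -0.3082]
90 [0.0921, 0.2848, -0.3304]
90 [0.0921, 0.2848, -0.3304]
```

View pics/d.png

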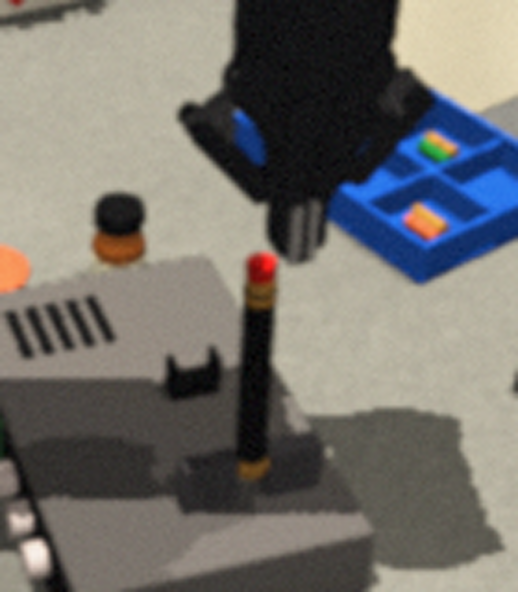

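Both tubes are home: the knob (262,267) sits on the collar (260,292), which sits on the black tube. Now I'll fold it slowly, with the finger corner following the arc.

carry_out:
  commands:
    - {"dx": 0, "dy": 0, "dz": -0.05, "turn": 0, "grip": 0}
    - {"dx": 0, "dy": 0, "dz": -0.096, "turn": 0, "grip": 0}
    - {"dx": 0.004, "dy": 0.012, "dz": -0.096, "turn": 0, "grip": 0}
    - {"dx": 0.0085, "dy": 0.024, "dz": -0.096, "turn": 0, "grip": 0}
    - {"dx": 0.012, "dy": 0.034, "dz": -0.096, "turn": 0, "grip": 0}
    - {"dx": 0.0152, "dy": 0.045, "dz": -0.096, "turn": 0, "grip": 0}
    - {"dx": 0.0185, "dy": 0.0555, "dz": -0.096, "turn": 0, "grip": 0}
    - {"dx": 0.022, "dy": 0.066, "dz": -0.097, "turn": 0, "grip": 0}
    - {"dx": 0.025, "dy": 0.076, "dz": -0.098, "turn": 0, "grip": 0}
    - {"dx": 0.0286, "dy": 0.0867, "dz": -0.1, "turn": 0, "grip": 0}

```text
clock: 18.5
tool_pos: [507.4, -114.5, 204.3]
ee_rot: [0.0, 0.808, 0.59, 0.0]
contact_force: [-1.4, -5.1, 4.9]
finger_gap: -0.1
finger_force: 2.4
```

carry_out:
  commands:
    - {"dx": 0.0033, "dy": 0.0103, "dz": -0.0022, "turn": 0, "grip": 0}
    - {"dx": 0.0066, "dy": 0.0206, "dz": -0.0046, "turn": 0, "grip": 0}
    - {"dx": 0.0098, "dy": 0.0306, "dz": -0.008, "turn": 0, "grip": 0}
    - {"dx": 0.013, "dy": 0.0406, "dz": -0.0114, "turn": 0, "grip": 0}
    - {"dx": 0.016, "dy": 0.0504, "dz": -0.0157, "turn": 0, "grip": 0}
    - {"dx": 0.0193, "dy": 0.0601, "dz": -0.02, "turn": 0, "grip": 0}

```text
clock: 19.25
tool_pos: [516.8, -84.3, 193.9]
ee_rot: [-0.0, 0.808, 0.59, -0.0]
contact_force: [-0.1, -2.7, 3.8]
finger_gap: 0.1
finger_force: 2.3
```

Run:
```python
from h import *
f=grab_frame('side')
c=f['color'][130:290,240:380]; cv2.imwrite('pics/e.png',cv2.resize(c,None,fx=3.7,fy=3.7,interpolation=cv2.INTER_CUBIC))
```

```text
(no output)
```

View pics/e.png

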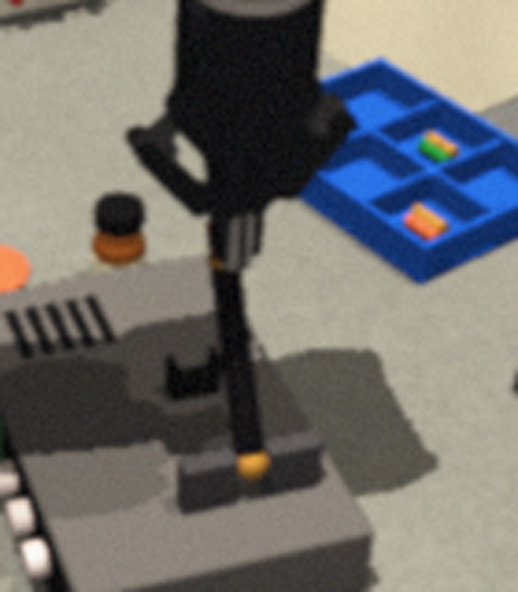

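The antenna is leaning about 30°, from its pivot at (253,463) up to (218,262). The finger is on the collar end, so I'm continuing.

carry_out:
  commands:
    - {"dx": 0.0029, "dy": 0.0093, "dz": -0.0052, "turn": 0, "grip": 0}
    - {"dx": 0.0059, "dy": 0.0187, "dz": -0.0104, "turn": 0, "grip": 0}
    - {"dx": 0.0087, "dy": 0.0276, "dz": -0.0164, "turn": 0, "grip": 0}
    - {"dx": 0.0116, "dy": 0.0364, "dz": -0.0224, "turn": 0, "grip": 0}
    - {"dx": 0.0143, "dy": 0.0448, "dz": -0.0292, "turn": 0, "grip": 0}
    - {"dx": 0.017, "dy": 0.0531, "dz": -0.0361, "turn": 0, "grip": 0}
    - {"dx": 0.0195, "dy": 0.0608, "dz": -0.0436, "turn": 0, "grip": 0}
    - {"dx": 0.022, "dy": 0.0686, "dz": -0.0512, "turn": 0, "grip": 0}
    - {"dx": 0.0242, "dy": 0.0757, "dz": -0.0594, "turn": 0, "grip": 0}
    - {"dx": 0.0265, "dy": 0.0828, "dz": -0.0677, "turn": 0, "grip": 0}
    - {"dx": 0.0285, "dy": 0.0892, "dz": -0.0766, "turn": 0, "grip": 0}
    - {"dx": 0.0306, "dy": 0.0956, "dz": -0.0855, "turn": 0, "grip": 0}

```text
clock: 20.8
tool_pos: [532.3, -36.1, 151.3]
ee_rot: [-0.0, 0.808, 0.59, 0.0]
contact_force: [-0.6, -0.3, 4.9]
finger_gap: 0.0
finger_force: 2.6
```

carry_out:
  commands:
    - {"dx": 0.0018, "dy": 0.0056, "dz": -0.0094, "turn": 0, "grip": 0}
    - {"dx": 0.0036, "dy": 0.0113, "dz": -0.0189, "turn": 0, "grip": 0}
    - {"dx": 0.0052, "dy": 0.0162, "dz": -0.0288, "turn": 0, "grip": 0}
    - {"dx": 0.0067, "dy": 0.021, "dz": -0.0387, "turn": 0, "grip": 0}
    - {"dx": 0.008, "dy": 0.025, "dz": -0.049, "turn": 0, "grip": 0}
    - {"dx": 0.0093, "dy": 0.029, "dz": -0.0594, "turn": 0, "grip": 0}
    - {"dx": 0.0103, "dy": 0.0322, "dz": -0.07, "turn": 0, "grip": 0}
    - {"dx": 0.0113, "dy": 0.0353, "dz": -0.0808, "turn": 0, "grip": 0}
    - {"dx": 0.012, "dy": 0.0375, "dz": -0.0917, "turn": 0, "grip": 0}
    - {"dx": 0.0127, "dy": 0.0397, "dz": -0.1027, "turn": 0, "grip": 0}

```text
clock: 22.05
tool_pos: [538.7, -16.1, 99.8]
ee_rot: [-0.0, 0.808, 0.59, 0.001]
contact_force: [1.5, 2.2, 5.5]
finger_gap: -0.1
finger_force: 2.4
```

Z has about 11 mm left to the stop. Descending in small steps.

carry_out:
  commands:
    - {"dx": 0.0005, "dy": 0.001, "dz": -0.005, "turn": 0, "grip": 0}
    - {"dx": 0.0005, "dy": 0.0015, "dz": -0.01, "turn": 0, "grip": 0}
    - {"dx": 0.001, "dy": 0.002, "dz": -0.014, "turn": 0, "grip": 0}
    - {"dx": 0.001, "dy": 0.0025, "dz": -0.017, "turn": 0, "grip": 0}
    - {"dx": 0.001, "dy": 0.0025, "dz": -0.019, "turn": 0, "grip": 0}

```text
clock: 22.68
tool_pos: [538.8, -15.8, 90.4]
ee_rot: [-0.0, 0.808, 0.59, -0.0]
contact_force: [0.5, 4.5, 2.9]
finger_gap: -0.1
finger_force: 2.3
```

carry_out:
  commands:
    - {"dx": 0, "dy": 0, "dz": -0.001, "turn": 0, "grip": 0}
    - {"dx": 0, "dy": 0, "dz": -0.002, "turn": 0, "grip": 0}

```text
clock: 22.92
tool_pos: [538.9, -15.8, 89.5]
ee_rot: [-0.0, 0.808, 0.59, -0.0]
contact_force: [-0.1, 4.6, 4.8]
finger_gap: -0.1
finger_force: 2.3
```

carry_out:
  commands:
    - {"dx": 0, "dy": 0, "dz": -0.001, "turn": 0, "grip": 0}
    - {"dx": 0, "dy": 0, "dz": -0.002, "turn": 0, "grip": 0}

```text
clock: 23.18
tool_pos: [539.0, -15.8, 88.7]
ee_rot: [0.0, 0.808, 0.59, 0.0]
contact_force: [-1.6, 4.1, 8.9]
finger_gap: -0.3
finger_force: 4.5
```

carry_out:
  commands:
    - {"dx": 0, "dy": 0, "dz": -0.001, "turn": 0, "grip": 0}
    - {"dx": 0, "dy": 0, "dz": -0.002, "turn": 0, "grip": 0}
    - {"dx": 0, "dy": 0, "dz": -0.002, "turn": 0, "grip": 0}

```text
clock: 23.55
tool_pos: [539.1, -15.8, 88.5]
ee_rot: [0.0, 0.808, 0.59, 0.0]
contact_force: [-4.2, 4.5, 13.7]
finger_gap: 0.0
finger_force: 6.8
```

carry_out:
  commands:
    - {"dx": 0, "dy": 0, "dz": 0.004, "turn": 0, "grip": 0}
    - {"dx": 0, "dy": 0, "dz": 0.012, "turn": 0, "grip": 0}
    - {"dx": 0, "dy": 0, "dz": 0.04, "turn": 0, "grip": 0}
    - {"dx": 0, "dy": 0, "dz": 0.1, "turn": 0, "grip": 0}
    - {"dx": -0.05, "dy": -0.1, "dz": 0.2, "turn": 0, "grip": 0}
    - {"dx": -0.1, "dy": -0.2, "dz": 0.3, "turn": 0, "grip": 0}
    - {"dx": -0.15, "dy": -0.3, "dz": 0.35, "turn": 0, "grip": 0}
    - {"dx": -0.15, "dy": -0.3, "dz": 0.35, "turn": 0, "grip": 0}

```text
clock: 24.55
tool_pos: [463.1, -168.2, 265.3]
ee_rot: [0.002, 0.808, 0.589, 0.0]
contact_force: [0.5, 0.7, 0.7]
finger_gap: 0.4
finger_force: 0.0
```

Run:
```python
from h import *
s=ctrl.observe(); print(s['contact_force'],s['tool_pos'])
for n in ['top','side']:
    f=grab_frame(n); P=cloud(f); b,g,r=[f['color'][...,i].astype(int) for i in range(3)]
    k=P[(r>120)&(g<70)&(b<70)&(P[...,2]>65)&(abs(P[...,0]-540)<40)&(abs(P[...,1])<40)]
    print(n,len(k),k.mean(0).round(1) if len(k) else '',k.max(0).round(1) if len(k) else '')
    for q in ['tip_top','mid_collar','multimeter_mid','spool_mid','flux_mid']: print(q,best(f,q)[:1])
    if n=='top':
        for Y in range(30,146,15):
            p=np.array([503.1,-127.7])+np.array([.305,.952])*Y
            m=np.hypot(P[...,0]-p[0],P[...,1]-p[1])<4; print(Y,P[m][:,2].max().round(1) if m.any() else '')
c=f['color'][140:300,200:360]; cv2.imwrite('pics/f.png',cv2.resize(c,None,fx=3.7,fy=3.7,interpolation=cv2.INTER_CUBIC))
```

```text
[0.47891578 0.69822378 0.67151156] [ 463.12205376 -168.20192393  265.27909666]
top 18 [545.5   3.6  87.6] [553.7   7.2  91.3]
tip_top [([547.0, 6.9, 76.8], 0.54)]
mid_collar [([538.5, -0.6, 84.3], 0.54)]
multimeter_mid [([414.5, -245.5, 19.4], 0.56)]
spool_mid [([503.2, 163.4, 18.5], 0.77)]
flux_mid [([603.9, 136.1, 34.5], 0.75)]
30 91.9
45 92.8
60 92.1
75 92.1
90 89.1
105 89.8
120 92.9
135 91.0
side 8 [543.2   5.3  84.5] [548.1   8.4  87.6]
tip_top [([545.9, 10.0, 84.9], 0.46)]
mid_collar [([543.5, -0.8, 80.1], 0.46)]
multimeter_mid [([416.1, -249.0, 19.4], 0.65)]
spool_mid [([501.5, 159.1, 18.7], 0.63)]
flux_mid [([599.5, 138.4, 35.7], 0.58)]
```

View pics/f.png

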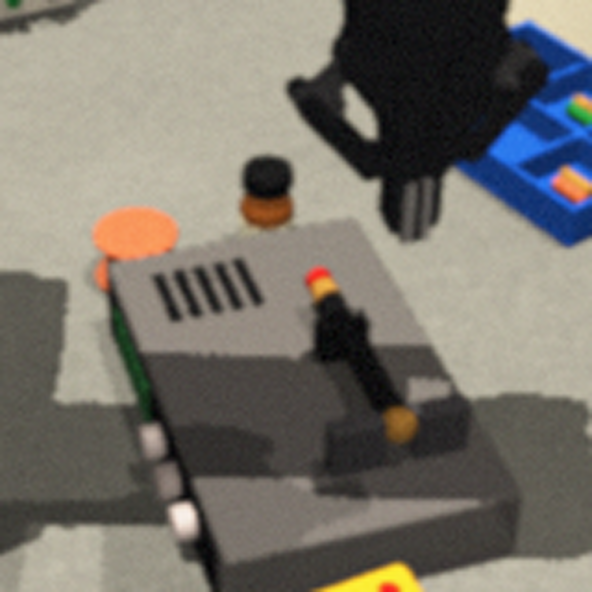

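The antenna lies level in its clip (knob at (318,278), clip at (340,335)). Both tubes are home, and the meter, spool and jar haven't moved. Handing in.

```bash
python3 -c "
from h import *
print(ctrl.finish_job())"
```

```text
the job is handed in; nothing more can be done
None
```

The antenna is stowed and the job handed in at about 25 s. The inner tube went home first, then the middle one; both were seated with a steady push of about 20 N (highest reading 20.9 N). The antenna now lies level in its clip, and the meter, spool and jar are where they were.

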